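# Pack up a small-parts cabinet and latch its keeper bar

### The job

Pack the little drawer cabinet for moving: put the stray small rubber-tyred wheel into the drawer that stands open, then push that drawer fully home, and only then swing the hinged steel keeper bar across the drawer fronts until it snaps past its catch and stays shut. Do not knock over the glass jar.

Things in the scene. Friction and masses are not known exactly. Their poses are not given: they have to be found in the camera images.
- cabinet: dark blue low drawer cabinet standing on the table, 150 deep (x) x 270 wide (y) x 88 high, three equal drawers side by side in its open front (front plane at x = -75 mm); fixed. Origin: centre of its underside; x points to its back, y to the left as one faces its front (the hinge side), z up
- wheel: the stray small wheel lying flat on the table in front of the cabinet: black rubber tyre with steel hub, 40 mm diameter, 20 mm thick, 35 g. Origin: centre of its underside, z up
- drawer (a joint): how far the open drawer is pulled out (m), 0 = fully home against its stop, at most 0.09. Dull plastic drawer that slides along the cabinet's x; needs about 2 N to push. It may be any of the three; the other two are shut
- drawer_in (a point): centre of the open drawer's inner floor, 10 mm above the table; axes as the cabinet's; moves with the drawer. Inside 125 mm long (x -63 to +63 here), 73 wide; side walls reach 46 mm and the front panel 81 mm above the table. Two like wheels are fixed in its back (x +18 to +62). The cabinet's top (88 mm above the table) covers what is not pulled out
- drawer_front (a point): middle of the open drawer's outer front face, 44 mm above the table, 67 mm in front of drawer_in; the panel is 80 wide, 74 high, 4 thick. A pull lip 50 wide, 5 high stands out 12 mm, 28 mm below this point
- keeper (a joint): angle of the keeper bar (rad): 0 = shut, across the drawer fronts along the cabinet's -y; grows as it swings out, 1.57 = straight out from the front (cabinet -x), more = further left. Limits 0 and 2.3. A sprung plunger under its free end is met at about 0.06 and passed at 0.03 (about 4 N at the free end); past it the bar rests below 0.01
- keeper_hinge (a point): hinge axis (vertical) of the keeper bar at the cabinet's left front corner, at the bar's mid height, 58 mm above the table
- keeper_tip (a point): free end of the keeper bar, 320 mm from keeper_hinge. The bar is a straight flat steel strip with a row of holes, 6 mm thick, 24 mm high (46 to 70 mm above the table), and may be pushed anywhere along its outer face. Shut, its middle plane lies 8 mm in front of the drawer fronts; the catch post stands under its last 20 mm
- jar: glass jar with a steel lid, 62 mm diameter, 95 mm high, standing to the right of the cabinet. Origin: centre of its underside, z up
Mind the look-alikes: they are no part of the job. Leave any pink look-alike of the wheel alone.

How it is judged:
By the outcome, as a careful person would: the job done as asked, in the order asked, and still so for the second after the job is handed in, with the robot touching nothing.
It also fails if it takes over 72 s, if anything falls off the work surface, if the arm or the gripper's body presses on something with over 40 N, if the wrist force passes 120 N, or if a joint passes its speed limit or range.

### The arm

A 6-joint arm with a two-finger parallel gripper is mounted at the origin on the work surface. World frame = base frame: x ahead of the robot, y to its left, z up, the work surface at z = 0. Lengths are in mm, angles in degrees, forces in N, time in s.
With the tool pointing down it reaches from about 325 to 925 mm from the base axis. Payload 3.1 kg.
Tool frame: the origin (TCP) lies at the very end of the fingers, on their centre line; the grasp point (between the pads) lies 19 mm behind it; z points along the fingers, y is the line along which they close (so a half turn about z gives the same grasp; the last joint's range is limited). The gripper opens to 85 mm and grips with 20 to 120 N. Pads are 22 mm wide; open, the fingers measure 114 mm over their backs; the gripper's body (76 mm by 85 mm) begins 54 mm behind the grasp point. The pads swing forward as they close: fully open they stand 13 mm farther back than shut.
Start: joints at [67.54, 12.427, 92.441, -0, 75.132, -6.429], TCP at [172.583, 600.712, 231.3] pointing down, gripper open.
Joint ranges: [-157.48, 157.48], [-44.54, 120.13], [17.64, 146.25], [-64.5, 244.5], [7.68, 150.69], [-147.95, 147.95]. Speed limits (degrees/s): [159.86, 159.86, 180, 180, 180, 180].

### API

Orientations are given as [roll, pitch, yaw] about the fixed x, y, z axes, in that order (R = Rz(yaw) Ry(pitch) Rx(roll)).
In Python, from station import get_state, cams, job, spotter gives the robot as it stands.
- The arm moves only by the shell command python3 -m crank 'ROWS' [OPENING] [FORCE]. ROWS is JSON, a list of rows, each an object of numbers: "tx", "ty", "tz": the shift along the tool's x, y, z as a fraction of full scale; "spin": the turn about the tool's z as a fraction of full scale. In form: [{"tx": .., "ty": .., "tz": .., "spin": ..}, ...]. A call has 1 to 8 rows; each row shifts and turns the commanded pose from where the row before left it, along the tool's axes as they then stand; what a row does not reach is not made up. Full scale, the value 1, is 0.02 m for a shift and 0.12 rad for a turn. A row lasts 1/10 s, in which the tool goes at most 50 mm and 8.59 degrees, less where a joint would pass 70% of its speed; a pose out of reach is approached as far as the arm can. A call with a number of a shift or a turn outside -1 to 1 is refused whole. A call with a gripper value outside its range is refused whole. OPENING is the finger opening in mm, from 0 to 85.4, set as the call begins (- or left out, the last holds). The fingers move at their own pace and stop on an object; FORCE is the grip in N (left out, the last holds). Time passes only in rows, so rows that do not move let the fingers close. It gives the time, the measured TCP pose, the force, the opening and the grip force at its end, in the units of the state.
- get_state(): the state, without advancing time (a new reading comes with each control period).
- cams.capture(name): name is "side" or "top" or "wrist"; returns the picture (420x560x3 uint8, red, green, blue); there is no depth.
- cams.get_calibration(name): a dict with "vfov" (degrees; the focal length in pixels is half the picture's height over the tangent of half this angle, whatever the lens; pixels are square), "cx", "cy" (the principal point, pixels), "pose" (4x4, takes a point from camera to world coordinates); the wrist camera has in their place "hand_eye" (4x4, takes a point from camera to tool coordinates, whose origin is the TCP and whose axes are the flange's). Camera axes: x right, y up, looking along -z (the intrinsics and any distortion apply to the point x, -y, -z); pixel columns grow to the right and rows downward; lengths in mm; the calibration is good to about 2 mm. The wrist camera is an equidistant fisheye: a pixel r from the principal point sees the ray r / f radians off the axis. A picture is of the moment at which its call begins: read the wrist's pose just before it. get_calibration takes no time and is no camera call.
- job.close_job(): hands the job in; it is judged then, once.
Trained networks look in the newest picture that a camera, given by its name, has taken for a name from the list of things; names that differ only in an ending like _2 or _b are one class to them, and where a whole thing is asked for, a point or a joint stands for the part that bears it (a point fixed in the world has none). Each returns a list of dicts, best first, with "p" (0 to 1); they miss things now and then, are a little off and sometimes report something else, mostly with a low value. They report only what shows in the picture. A call takes as long as a camera call. They do not tell look-alikes from the thing itself.
- spotter.trace(target, camera): "pixels" (420x560 bool, what is visible of it) and "xy" ([column, row] in pixels, amid what is visible of it).
The state is a dict: "t": time; "joint_positions": joint angles; "joint_vel": joint speeds; "joint_torque": joint torques, N m; "ee_pos": TCP position; "eef_rot": TCP orientation; "force": force on the tool from outside, world axes, zero at the start; "torque": the same for the moment, N m; "width": finger opening in mm; "grasp_force": force on a finger pad.
Only numpy, scipy, OpenCV 4.12 (cv2) and the standard library are available. Lean on these libraries where they do the work, as an engineer would, in place of code of your own. Each camera call takes 0.05 s, during which the arm holds its last target. There are 200 camera calls.

## Working session

There is one attempt and no reset: what is moved stays moved. The work goes in short steps, Python scripts to look and compute and a shell command to move; the robot and the scene stay as the last step left them, time stands still between calls to the robot, and variables do not carry over. Pictures are saved under pics/ and viewed, at most 12 in all, crops included, and the job is handed in when it is done.

```bash
mkdir -p pics
cat > h.py <<'E'
import numpy as np, cv2
from station import get_state, cams, job, spotter
def ray(cam,px):
    c=cams.get_calibration(cam); f=210/np.tan(np.radians(c['vfov']/2)); P=np.array(c['pose'])
    d=np.array([(px[0]-c['cx'])/f,-(px[1]-c['cy'])/f,-1.0]); return P[:3,3],P[:3,:3]@d
def at(cam,px,z):
    o,d=ray(cam,px); return (o+d*(z-o[2])/d[2]).round(1)
def proj(cam,X):
    c=cams.get_calibration(cam); f=210/np.tan(np.radians(c['vfov']/2)); P=np.array(c['pose'])
    q=P[:3,:3].T@(np.array(X,float)-P[:3,3]); return np.array([c['cx']-f*q[0]/q[2],c['cy']+f*q[1]/q[2]]).round(1)
def save(cam,name,img=None):
    im=cams.capture(cam) if img is None else img
    cv2.imwrite('pics/'+name,im[:,:,::-1]); return im
E
python3 - <<'E'
from h import *
a=save('top','top1.png');b=save('side','side1.png')
for c in('top','side'):
    k=cams.get_calibration(c);print(c,{x:(np.round(v,3).tolist() if x=='pose' else v) for x,v in k.items()})
    for n in('wheel','jar','cabinet','drawer','keeper'):
        print(n,[(round(r['p'],2),np.round(r['xy']).tolist(),int(r['pixels'].sum())) for r in spotter.trace(n,c)])
s=get_state();print(s)
E
```

```text
top {'vfov': 46.163973515856185, 'cx': 271.6587364342074, 'cy': 198.18613339940543, 'pose': [[-0.0, 0.993, -0.121, 454.714], [-1.0, 0.002, 0.021, -69.19], [0.021, 0.121, 0.992, 1031.726], [0.0, 0.0, 0.0, 1.0]]}
wheel [(0.88, [270.0, 256.0], 304), (0.67, [304.0, 286.0], 293), (0.61, [333.0, 253.0], 308)]
jar [(0.77, [408.0, 184.0], 1062), (0.55, [226.0, 185.0], 1675)]
cabinet [(0.57, [212.0, 136.0], 11698), (0.21, [228.0, 191.0], 1673)]
drawer [(0.9, [226.0, 188.0], 1613), (0.39, [214.0, 136.0], 11779)]
keeper [(0.74, [149.0, 275.0], 855), (0.67, [226.0, 184.0], 1629)]
side {'vfov': 54.62406179170525, 'cx': 278.8947907819438, 'cy': 203.34597297155292, 'pose': [[-0.84, 0.268, -0.473, 192.231], [-0.543, -0.391, 0.743, 496.803], [0.014, 0.881, 0.474, 450.3], [0.0, 0.0, 0.0, 1.0]]}
wheel [(0.89, [370.0, 243.0], 367), (0.62, [325.0, 253.0], 333)]
jar [(0.77, [326.0, 169.0], 968)]
cabinet [(0.67, [186.0, 241.0], 12550)]
drawer [(0.83, [234.0, 237.0], 2350)]
keeper [(0.62, [281.0, 320.0], 3301)]
{'t': 0.6, 'joint_positions': array([ 6.75400630e+01,  1.24250914e+01,  9.24378477e+01, -1.54685660e-03,
        7.51310374e+01, -6.42874450e+00]), 'joint_vel': array([ 0.10959702,  0.07329184,  0.03346786, -0.12084619,  0.00468737,
        0.00544616]), 'joint_torque': array([-1.65098963e-04, -3.96592677e+01, -3.04024422e+01, -2.00227037e-04,
        1.28971613e-03,  2.34830139e-06]), 'ee_pos': array([172.60603302, 600.7407217 , 231.35476007]), 'eef_rot': array([1.79994182e+02, 2.16013709e-03, 1.63969204e+02]), 'force': array([1.03425834, 0.07930569, 0.43990982]), 'torque': array([ 0.00163581,  0.01598122, -0.05608409]), 'grasp_force': 0.0, 'width': 85.49742820263667}
```

View pics/top1.png

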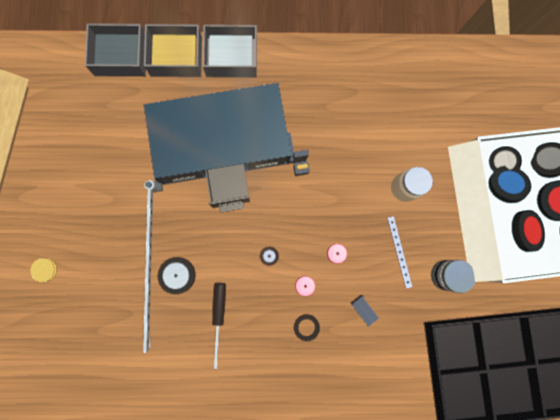

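View pics/side1.png

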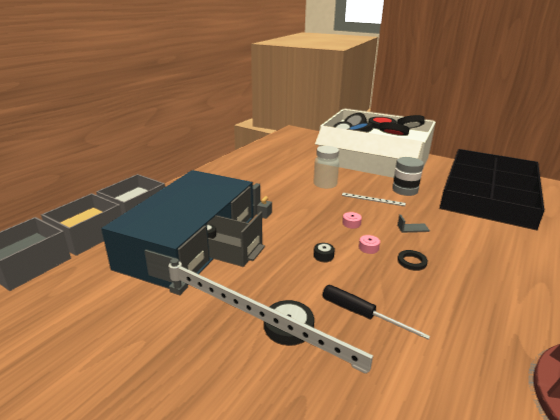

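The top view shows the cabinet at about (215,135) with the middle drawer open and its front at about (228,205). The true wheel is at (270,256). The pink look-alikes are at (304,286) and (337,253), and the jar is at (415,182). The keeper runs from its hinge at (150,185) to its tip at (146,352). The side view agrees.

Run:
```python
from h import *
a=cv2.imread('pics/top1.png')[75:215,135:315]
cv2.imwrite('pics/crop1.png',cv2.resize(a,(720,560),interpolation=cv2.INTER_CUBIC))
for p,z in(((145,104),88),((278,84),88),((291,151),88),((157,180),88),((150,185),70),((146,352),70),((415,182),95)):print(p,at('top',p,z))
print('wheel',at('top',(270,256),20),at('side',(324,247),20))
cams.capture('top');r=spotter.trace('wheel','top')
for q in r: 
    m=q['pixels'];ys,xs=np.nonzero(m);c,rad=cv2.minEnclosingCircle(np.c_[xs,ys].astype(np.float32));print(c,rad,at('top',c,18))
cams.capture('side');
for q in spotter.trace('wheel','side'):
    ys,xs=np.nonzero(q['pixels']);p=(xs.mean(),ys.mean());print(p,at('side',p,12))
```

```text
(145, 104) [755.2 159.9  88. ]
(278, 84) [ 797.9 -101.6   88. ]
(291, 151) [ 662.3 -126.8   88. ]
(157, 180) [604.2 132.2  88. ]
(150, 185) [597.1 149.5  70. ]
(146, 352) [279.  147.7  70. ]
(415, 182) [ 600.7 -366.2   95. ]
wheel [458.9 -86.9  20. ] [458.6 -81.2  20. ]
(268.70001220703125, 256.5) 10.312240600585938 [457.8 -84.3  18. ]
(304.5497131347656, 285.842529296875) 9.963912010192871 [ 398.6 -157.2   18. ]
(336.368408203125, 253.0) 9.837125778198242 [ 464.9 -223.1   18. ]
(227.0663604736328, 186.35076904296875) 26.880762100219727 [602.4   2.1  18. ]
(np.float64(323.2549019607843), np.float64(252.0672268907563)) [457.  -76.3  12. ]
(np.float64(368.7261904761905), np.float64(244.10714285714286)) [ 396.4 -149.2   12. ]
(np.float64(351.003984063745), np.float64(219.68525896414343)) [ 463.  -215.7   12. ]
```

View pics/crop1.png

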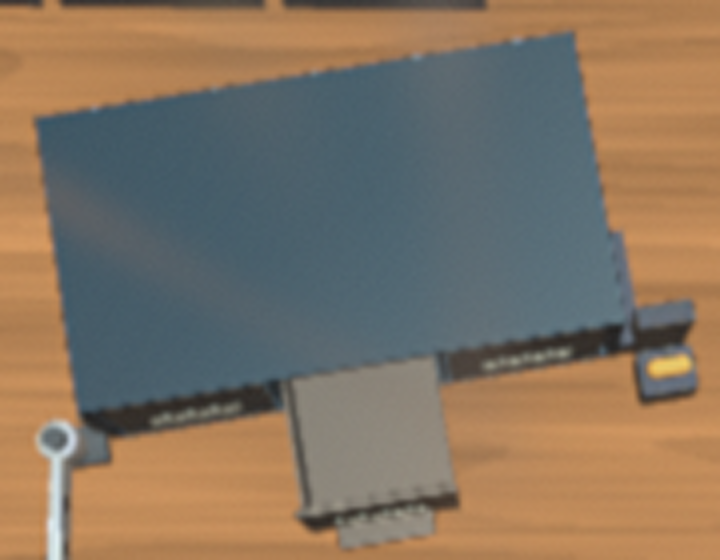

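```bash
cat > cab.py <<'E'
from h import *
px=[(144.3,104.5),(278.5,83.3),(290.5,156),(154.5,177.5)]
W=np.array([at('top',p,88)[:2] for p in px]); L=np.array([[75,135],[75,-135],[-75,-135],[-75,135]],float)
c=W.mean(0);U,S,V=np.linalg.svd(L.T@(W-c)); R=(V.T@np.diag([1,np.sign(np.linalg.det(V.T@U.T))])@U.T)
yaw=np.degrees(np.arctan2(R[1,0],R[0,0]))
def w2c(p): return (R.T@(np.array(p)[:2]-c)).round(1)
def c2w(p): return (R@np.array(p)+c).round(1)
E
python3 - <<'E'
from cab import *
print(c,yaw,(W-(L@R.T+c)).round(1).tolist())
for n,p,z in(('hinge',(149,184.2),70),('tip',(146,352),70),('catch',(301.7,167),40),('dfL',(211,205),81),('dfR',(249.5,200),81),('lip',(231.5,210.5),18)):
    q=at('top',p,z);print(n,q,w2c(q))
E
```

```text
[703.75  17.5 ] 9.444941144237934 [[-1.4, -1.8], [-0.6, 0.8], [0.5, 2.2], [1.5, -1.2]]
hinge [598.7 151.5  70. ] [-81.6 149.4]
tip [279.  147.7  70. ] [-397.6  198.1]
catch [ 639.6 -151.5   40. ] [ -91.  -156.2]
dfL [556.7  28.3  81. ] [-143.3   34.8]
dfR [566.6 -46.1  81. ] [-145.7  -40.2]
lip [552.1  -7.5  18. ] [-153.7    0.2]
```

```bash
python3 -m crank '[{"spin":-0.93},{"spin":-0.93},{"spin":-0.93},{"spin":-0.93}]'
python3 -m crank '[{"tx":-0.235,"ty":-1,"tz":0.11},{"tx":-0.235,"ty":-1,"tz":0.11},{"tx":-0.235,"ty":-1,"tz":0.11},{"tx":-0.235,"ty":-1,"tz":0.11},{"tx":-0.235,"ty":-1,"tz":0.11},{"tx":-0.235,"ty":-1,"tz":0.11},{"tx":-0.235,"ty":-1,"tz":0.11},{"tx":-0.235,"ty":-1,"tz":0.11}]' 85
python3 -m crank '[{"tx":-0.235,"ty":-1,"tz":0.11},{"tx":-0.235,"ty":-1,"tz":0.11},{"tx":-0.235,"ty":-1,"tz":0.11},{"tx":-0.235,"ty":-1,"tz":0.11},{"tx":-0.235,"ty":-1,"tz":0.11},{"tx":-0.235,"ty":-1,"tz":0.11},{"tx":-0.235,"ty":-1,"tz":0.11},{"tx":-0.235,"ty":-1,"tz":0.11}]'
python3 -m crank '[{"tx":-0.235,"ty":-1,"tz":0.11},{"tx":-0.235,"ty":-1,"tz":0.11},{"tx":-0.235,"ty":-1,"tz":0.11},{"tx":-0.235,"ty":-1,"tz":0.11},{"tx":-0.235,"ty":-1,"tz":0.11},{"tx":-0.235,"ty":-1,"tz":0.11},{"tx":-0.235,"ty":-1,"tz":0.11},{"tx":-0.235,"ty":-1,"tz":0.11}]'
python3 -m crank '[{"tx":-0.235,"ty":-1,"tz":0.11},{"tx":-0.235,"ty":-1,"tz":0.11},{"tx":-0.235,"ty":-1,"tz":0.11},{"tx":-0.235,"ty":-1,"tz":0.11},{"tx":-0.235,"ty":-1,"tz":0.11},{"tx":-0.235,"ty":-1,"tz":0.11},{"tx":-0.235,"ty":-1,"tz":0.11},{"tx":-0.235,"ty":-1,"tz":0.11}]'
python3 -m crank '[{"tx":-0.235,"ty":-1,"tz":0.11},{"tx":-0.235,"ty":-1,"tz":0.11},{"tx":-0.235,"ty":-1,"tz":0.11},{"tx":-0.235,"ty":-1,"tz":0.11},{},{}]'
cat >> h.py <<'E'
def wcam(s=None):
    from scipy.spatial.transform import Rotation as Ro
    s=s or get_state();T=np.eye(4);T[:3,:3]=Ro.from_euler('xyz',s['eef_rot'],degrees=True).as_matrix();T[:3,3]=s['ee_pos']
    k=cams.get_calibration('wrist');f=210/np.tan(np.radians(k['vfov']/2));return T@np.array(k['hand_eye']),f,k['cx'],k['cy']
def wat(C,px,z):
    P,f,cx,cy=C;u=np.array([px[0]-cx,px[1]-cy]);r=np.hypot(*u);t=r/f;e=u/max(r,1e-9)
    d=P[:3,:3]@np.array([np.sin(t)*e[0],-np.sin(t)*e[1],-np.cos(t)]);o=P[:3,3];return (o+d*(z-o[2])/d[2]).round(1)
def wproj(C,X):
    P,f,cx,cy=C;q=P[:3,:3].T@(np.array(X,float)-P[:3,3]);t=np.arctan2(np.hypot(q[0],q[1]),-q[2]);e=np.array([q[0],-q[1]])/np.hypot(q[0],q[1])
    return (np.array([cx,cy])+f*t*e).round(1)
def tool(d):
    from scipy.spatial.transform import Rotation as Ro
    return (Ro.from_euler('xyz',get_state()['eef_rot'],degrees=True).inv().apply(d)/20).round(2)
E
python3 - <<'E'
from h import *
C=wcam();a=save('wrist','w1.png');print(get_state()['ee_pos'])
for n in('wheel','drawer'):
  for q in spotter.trace(n,'wrist'):
    ys,xs=np.nonzero(q['pixels']);p=(xs.mean(),ys.mean());print(n,round(q['p'],2),len(xs),np.round(p),wat(C,p,18))
E
```

```text
[172.59488507 600.722721   231.30875509]
wheel 0.68 181 [ 27. 378.] [450.3 -66.6  18. ]
wheel 0.56 49 [  2. 360.] [ 397.  -123.7   18. ]
wheel 0.52 72 [  3. 377.] [ 457.2 -191.4   18. ]invalid input at $[0]: expected keys tx, ty, tz, spin
invalid input at $[0]: expected keys tx, ty, tz, spin
invalid input at $[0]: expected keys tx, ty, tz, spin
invalid input at $[0]: expected keys tx, ty, tz, spin
invalid input at $[0]: expected keys tx, ty, tz, spin
invalid input at $[0]: expected keys tx, ty, tz, spin
```

View pics/w1.png

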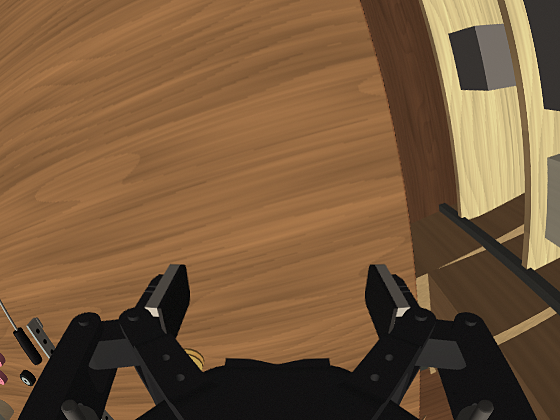

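The arm did not move, because every row needs all four keys. The view shows only bare table between the open fingers. I'll resend the moves with complete rows.

```bash
python3 -m crank '[{"tx":0,"ty":0,"tz":0,"spin":-0.93},{"tx":0,"ty":0,"tz":0,"spin":-0.93},{"tx":0,"ty":0,"tz":0,"spin":-0.93},{"tx":0,"ty":0,"tz":0,"spin":-0.93}]' && 
python3 -m crank '[{"tx":-0.235,"ty":-1,"tz":0.11,"spin":0},{"tx":-0.235,"ty":-1,"tz":0.11,"spin":0},{"tx":-0.235,"ty":-1,"tz":0.11,"spin":0},{"tx":-0.235,"ty":-1,"tz":0.11,"spin":0},{"tx":-0.235,"ty":-1,"tz":0.11,"spin":0},{"tx":-0.235,"ty":-1,"tz":0.11,"spin":0},{"tx":-0.235,"ty":-1,"tz":0.11,"spin":0},{"tx":-0.235,"ty":-1,"tz":0.11,"spin":0}]' &&
python3 -m crank '[{"tx":-0.235,"ty":-1,"tz":0.11,"spin":0},{"tx":-0.235,"ty":-1,"tz":0.11,"spin":0},{"tx":-0.235,"ty":-1,"tz":0.11,"spin":0},{"tx":-0.235,"ty":-1,"tz":0.11,"spin":0},{"tx":-0.235,"ty":-1,"tz":0.11,"spin":0},{"tx":-0.235,"ty":-1,"tz":0.11,"spin":0},{"tx":-0.235,"ty":-1,"tz":0.11,"spin":0},{"tx":-0.235,"ty":-1,"tz":0.11,"spin":0}]' &&
python3 -m crank '[{"tx":-0.235,"ty":-1,"tz":0.11,"spin":0},{"tx":-0.235,"ty":-1,"tz":0.11,"spin":0},{"tx":-0.235,"ty":-1,"tz":0.11,"spin":0},{"tx":-0.235,"ty":-1,"tz":0.11,"spin":0},{"tx":-0.235,"ty":-1,"tz":0.11,"spin":0},{"tx":-0.235,"ty":-1,"tz":0.11,"spin":0},{"tx":-0.235,"ty":-1,"tz":0.11,"spin":0},{"tx":-0.235,"ty":-1,"tz":0.11,"spin":0}]' &&
python3 -m crank '[{"tx":-0.235,"ty":-1,"tz":0.11,"spin":0},{"tx":-0.235,"ty":-1,"tz":0.11,"spin":0},{"tx":-0.235,"ty":-1,"tz":0.11,"spin":0},{"tx":-0.235,"ty":-1,"tz":0.11,"spin":0},{"tx":-0.235,"ty":-1,"tz":0.11,"spin":0},{"tx":-0.235,"ty":-1,"tz":0.11,"spin":0},{"tx":-0.235,"ty":-1,"tz":0.11,"spin":0},{"tx":-0.235,"ty":-1,"tz":0.11,"spin":0}]' &&
python3 -m crank '[{"tx":-0.235,"ty":-1,"tz":0.11,"spin":0},{"tx":-0.235,"ty":-1,"tz":0.11,"spin":0},{"tx":-0.235,"ty":-1,"tz":0.11,"spin":0},{"tx":-0.235,"ty":-1,"tz":0.11,"spin":0},{"tx":0,"ty":0,"tz":0,"spin":0},{"tx":0,"ty":0,"tz":0,"spin":0}]'
python3 - <<'E'
from h import *
C=wcam();a=save('wrist','w2.png');print(get_state()['ee_pos'],get_state()['eef_rot'])
for n in('wheel','drawer'):
  for q in spotter.trace(n,'wrist'):
    ys,xs=np.nonzero(q['pixels']);p=(xs.mean(),ys.mean());print(n,round(q['p'],2),len(xs),np.round(p),wat(C,p,18))
E
```

```text
t: 1.35
ee_pos: [172.6, 600.7, 231.3]
eef_rot: [-180.0, 0.0, -170.2]
force: [0.0, 0.9, -0.1]
width: 85.3
grasp_force: 0.0
t: 2.15
ee_pos: [236.5, 448.4, 213.8]
eef_rot: [180.0, 0.0, -170.4]
force: [0.2, 0.2, -0.0]
width: 85.3
grasp_force: 0.0
t: 2.95
ee_pos: [300.1, 296.9, 196.3]
eef_rot: [180.0, 0.0, -170.4]
force: [0.4, -0.3, 0.1]
width: 85.5
grasp_force: 0.0
t: 3.75
ee_pos: [363.8, 145.3, 178.7]
eef_rot: [180.0, 0.0, -170.5]
force: [-0.4, 0.1, 0.6]
width: 85.3
grasp_force: 0.0
t: 4.55
ee_pos: [427.4, -6.4, 161.1]
eef_rot: [-180.0, 0.0, -170.5]
force: [0.7, 1.2, -0.1]
width: 85.4
grasp_force: 0.0
t: 5.15
ee_pos: [458.7, -81.2, 152.1]
eef_rot: [180.0, -0.0, -170.5]
force: [-0.3, 1.0, 0.1]
width: 85.6
grasp_force: 0.0
[458.45611761 -80.7816935  152.01393289] [ 1.79956801e+02 -2.70579554e-02 -1.70467855e+02]
wheel 0.9 1612 [204. 112.] [ 397.2 -154.8   18. ]
wheel 0.61 1493 [275. 190.] [456.6 -83.4  18. ]
wheel 0.57 1456 [131. 173.] [ 461.4 -219.    18. ]
drawer 0.92 5378 [334. 327.] [600.3   5.6  18. ]
```

View pics/w2.png

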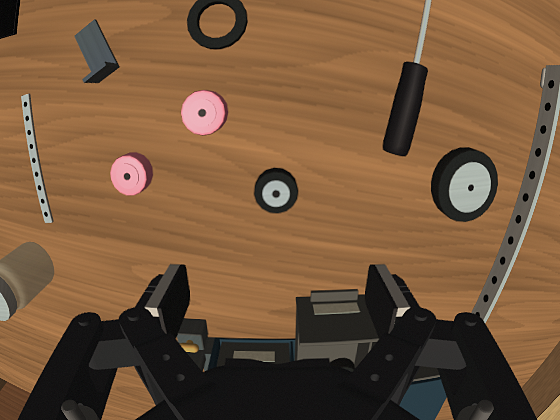

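The wheel is at (276,190) in the wrist view, the open drawer at (335,325), and nothing blocks the fingers. I'll descend and grip.

```bash
python3 -m crank '[{"tx":0.09,"ty":-0.11,"tz":1,"spin":0},{"tx":0,"ty":0,"tz":1,"spin":0},{"tx":0,"ty":0,"tz":1,"spin":0},{"tx":0,"ty":0,"tz":1,"spin":0},{"tx":0,"ty":0,"tz":1,"spin":0},{"tx":0,"ty":0,"tz":1,"spin":0},{"tx":0,"ty":0,"tz":1,"spin":0},{"tx":0,"ty":0,"tz":0.4,"spin":0}]' 85 && python3 -m crank '[{"tx":0,"ty":0,"tz":0,"spin":0},{"tx":0,"ty":0,"tz":0,"spin":0},{"tx":0,"ty":0,"tz":0,"spin":0},{"tx":0,"ty":0,"tz":0,"spin":0},{"tx":0,"ty":0,"tz":0,"spin":0},{"tx":0,"ty":0,"tz":0,"spin":0},{"tx":0,"ty":0,"tz":0,"spin":0},{"tx":0,"ty":0,"tz":0,"spin":0}]' 20 25
```

```text
t: 6.1
ee_pos: [455.6, -82.5, 2.5]
eef_rot: [179.9, -0.2, -170.4]
force: [1.2, -0.2, -0.1]
width: 85.1
grasp_force: 0.0
t: 6.9
ee_pos: [458.7, -84.1, 5.5]
eef_rot: [-179.9, 0.1, -170.5]
force: [-0.4, 0.7, 7.5]
width: 39.0
grasp_force: 25.4
```

```bash
python3 -m crank '[{"tx":0,"ty":0,"tz":-1,"spin":0},{"tx":0,"ty":0,"tz":-1,"spin":0},{"tx":0,"ty":0,"tz":-1,"spin":0},{"tx":0,"ty":0,"tz":-1,"spin":0},{"tx":0,"ty":0,"tz":-1,"spin":0},{"tx":0,"ty":0,"tz":-1,"spin":0},{"tx":0,"ty":0,"tz":-1,"spin":0},{"tx":0,"ty":0,"tz":0,"spin":0}]'
python3 - <<'E'
from cab import *
s=get_state();t=c2w((-108,-1));print(s['ee_pos'],s['width'],t,tool([*(t-s['ee_pos'][:2]),0]),yaw,s['eef_rot'])
E
```

```text
t: 7.7
ee_pos: [459.8, -84.6, 147.2]
eef_rot: [-179.8, 0.4, -170.5]
force: [-0.3, 0.8, 0.7]
width: 38.9
grasp_force: 25.4
[459.84349202 -84.62076991 147.21922144] 38.88092108441018 [597.4  -1.2] [-7.47  2.97  0.04] 9.444941144237934 [-179.80245236    0.35518137 -170.45932789]
```

```bash
python3 -m crank '[{"tx":-0.93,"ty":0.37,"tz":0,"spin":0},{"tx":-0.93,"ty":0.37,"tz":0,"spin":0},{"tx":-0.93,"ty":0.37,"tz":0,"spin":0},{"tx":-0.93,"ty":0.37,"tz":0,"spin":0},{"tx":-0.93,"ty":0.37,"tz":0,"spin":0},{"tx":-0.93,"ty":0.37,"tz":0,"spin":0},{"tx":-0.93,"ty":0.37,"tz":0,"spin":0},{"tx":-0.93,"ty":0.37,"tz":0,"spin":0}]' && python3 -m crank '[{"tx":0,"ty":0,"tz":0,"spin":0},{"tx":0,"ty":0,"tz":0,"spin":0},{"tx":0,"ty":0,"tz":0,"spin":0}]'
python3 - <<'E'
from cab import *
C=wcam();a=save('wrist','w3.png')
im=a.copy()
for x,y,z in((-75-70,40,81),(-145,-40,81),(-141,36.5,46),(-75,36.5,46),(-75,-36.5,46),(-141,-36.5,46)):
    p=wproj(C,[*c2w((x,y)),z]);cv2.circle(im,tuple(int(v) for v in p),3,(255,0,0) if z==46 else (0,255,0),1)
cv2.imwrite('pics/w3o.png',im[:,:,::-1])
E
```

```text
t: 8.5
ee_pos: [594.0, -0.2, 142.2]
eef_rot: [180.0, -0.1, -170.5]
force: [-0.2, -0.1, -0.2]
width: 38.5
grasp_force: 25.4
t: 8.8
ee_pos: [593.0, -1.0, 143.0]
eef_rot: [180.0, -0.1, -170.5]
force: [0.5, 0.1, -1.5]
width: 39.0
grasp_force: 25.4
```

View pics/w3o.png

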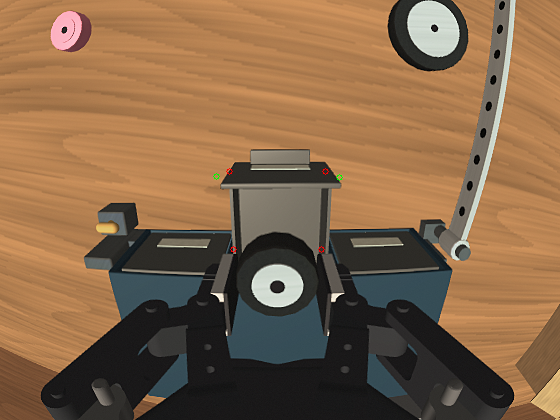

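The wrist view shows the wheel held over the open drawer, between the side walls at columns 235 and 327. The panel's top edge is at row 186, a little off the prediction, so I'll measure it from this view.

Run:
```python
from cab import *
C=wcam()
for n,p,z in(('topL',(450,267),88),('topR',(113,271),88),('pL',(341,186),81),('pR',(221,186.5),81),('wallLin',(320,215),46),('wallRin',(241,215),46),('hinge',(460,250),70),('wheel',(277,287),155)):
    q=wat(C,p,z);print(n,q,w2c(q))
a=cv2.imread('pics/w3.png')[140:300,170:390];cv2.imwrite('pics/crop2.png',cv2.resize(a,None,fx=3.5,fy=3.5,interpolation=cv2.INTER_CUBIC))
```

```text
topL [605.8 136.9  88. ] [-77.  133.9]
topR [ 652.  -120.2   88. ] [ -73.6 -127.3]
pL [560.1  35.8  81. ] [-138.7   41.6]
pR [573.6 -42.3  81. ] [-138.2  -37.6]
wallLin [594.4  33.2  46. ] [-105.3   33.4]
wallRin [604.8 -28.5  46. ] [-105.2  -29.1]
hinge [597.8 154.4  70. ] [-82.  152.4]
wheel [596.1  -1.1 155. ] [-109.2   -0.7]
```

View pics/crop2.png

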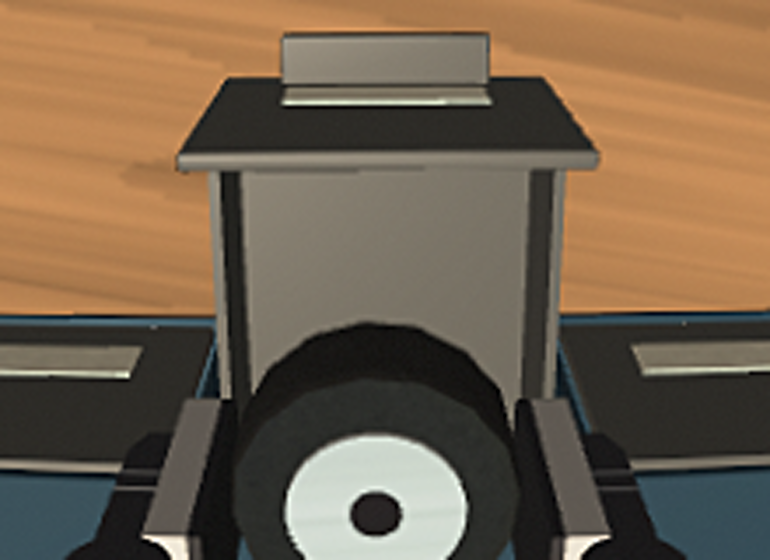

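```bash
python3 -m crank '[{"tx":-0.17,"ty":0.13,"tz":0.5,"spin":0},{"tx":0,"ty":0,"tz":1,"spin":0},{"tx":0,"ty":0,"tz":1,"spin":0},{"tx":0,"ty":0,"tz":1,"spin":0},{"tx":0,"ty":0,"tz":1,"spin":0},{"tx":0,"ty":0,"tz":0,"spin":0}]' && python3 -m crank '[{"tx":0,"ty":0,"tz":0.15,"spin":0},{"tx":0,"ty":0,"tz":0.15,"spin":0},{"tx":0,"ty":0,"tz":0.15,"spin":0}]' && python3 -m crank '[{"tx":0,"ty":0,"tz":0.15,"spin":0},{"tx":0,"ty":0,"tz":0,"spin":0}]'
```

```text
t: 9.45
ee_pos: [593.6, 2.7, 50.0]
eef_rot: [179.9, -0.4, -170.5]
force: [-0.9, 0.0, 0.4]
width: 38.8
grasp_force: 25.4
t: 9.75
ee_pos: [598.4, 2.3, 46.3]
eef_rot: [-180.0, 0.1, -170.5]
force: [1.1, 0.2, 0.5]
width: 38.7
grasp_force: 25.4
t: 9.95
ee_pos: [597.2, 2.4, 42.1]
eef_rot: [-180.0, -0.0, -170.5]
force: [0.4, 0.5, -1.0]
width: 38.7
grasp_force: 25.4
```

```bash
python3 -m crank '[{"tx":0,"ty":0,"tz":0.15,"spin":0},{"tx":0,"ty":0,"tz":0.15,"spin":0},{"tx":0,"ty":0,"tz":0,"spin":0}]' && python3 -m crank '[{"tx":0,"ty":0,"tz":0.15,"spin":0},{"tx":0,"ty":0,"tz":0.15,"spin":0},{"tx":0,"ty":0,"tz":0.15,"spin":0},{"tx":0,"ty":0,"tz":0,"spin":0}]'
```

```text
t: 10.25
ee_pos: [596.8, 2.5, 35.5]
eef_rot: [180.0, -0.1, -170.5]
force: [-0.4, -0.8, -0.1]
width: 38.9
grasp_force: 25.4
t: 10.65
ee_pos: [596.7, 2.5, 26.4]
eef_rot: [180.0, -0.1, -170.5]
force: [-0.5, 0.6, -0.3]
width: 38.4
grasp_force: 25.4
```

Clear of the walls. The wheel's bottom is about 11 mm above the drawer floor, so I'll lower it a little more, release gently and retreat.

```bash
python3 -m crank '[{"tx":0,"ty":0,"tz":0.15,"spin":0},{"tx":0,"ty":0,"tz":0.1,"spin":0},{"tx":0,"ty":0,"tz":0,"spin":0}]' && python3 -m crank '[{"tx":0,"ty":0,"tz":0,"spin":0},{"tx":0,"ty":0,"tz":0,"spin":0},{"tx":0,"ty":0,"tz":0,"spin":0},{"tx":0,"ty":0,"tz":0,"spin":0}]' 43 && python3 -m crank '[{"tx":0,"ty":0,"tz":-0.3,"spin":0},{"tx":0,"ty":0,"tz":-0.5,"spin":0},{"tx":0,"ty":0,"tz":-1,"spin":0},{"tx":0,"ty":0,"tz":-1,"spin":0},{"tx":0,"ty":0,"tz":-1,"spin":0},{"tx":0,"ty":0,"tz":-1,"spin":0},{"tx":0,"ty":0,"tz":-1,"spin":0},{"tx":0,"ty":0,"tz":0,"spin":0}]'
python3 - <<'E'
from cab import *
C=wcam();a=save('wrist','w4.png')
cv2.imwrite('pics/w4c.png',cv2.resize(a[120:330,140:420],None,fx=2.5,fy=2.5)[:,:,::-1])
E
```

```text
t: 10.95
ee_pos: [596.9, 2.5, 21.7]
eef_rot: [180.0, -0.0, -170.5]
force: [-0.6, -0.0, 0.1]
width: 38.6
grasp_force: 25.4
t: 11.35
ee_pos: [597.4, 2.4, 22.3]
eef_rot: [-180.0, 0.0, -170.5]
force: [-0.3, 0.5, 0.1]
width: 42.8
grasp_force: 0.0
t: 12.15
ee_pos: [600.5, 2.1, 143.0]
eef_rot: [-179.9, 0.5, -170.4]
force: [0.3, -0.0, 0.3]
width: 43.1
grasp_force: 0.0
```

View pics/w4c.png

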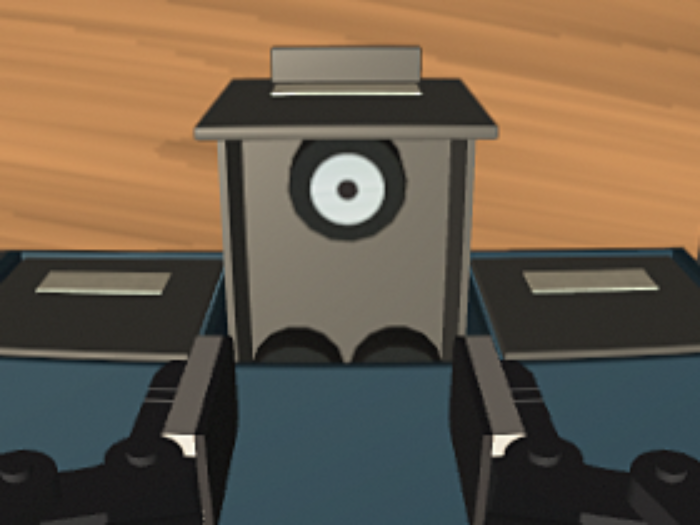

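The wheel lies flat on the drawer floor (crop 347,188), well clear of the two fixed wheels. Next I'll close the fingers, move in front of the drawer and push it home.

```bash
python3 -m crank '[{"tx":1,"ty":0,"tz":0,"spin":0},{"tx":1,"ty":0,"tz":0,"spin":0},{"tx":1,"ty":0,"tz":0,"spin":0},{"tx":1,"ty":0,"tz":0,"spin":0},{"tx":0.5,"ty":0,"tz":0,"spin":0},{"tx":0,"ty":0,"tz":0,"spin":0}]' 0 && python3 -m crank '[{"tx":0,"ty":0,"tz":1,"spin":0},{"tx":0,"ty":0,"tz":1,"spin":0},{"tx":0,"ty":0,"tz":1,"spin":0},{"tx":0,"ty":0,"tz":1,"spin":0},{"tx":0,"ty":0,"tz":1,"spin":0},{"tx":0,"ty":0,"tz":0,"spin":0}]' && python3 -m crank '[{"tx":-1,"ty":0,"tz":0,"spin":0},{"tx":-0.7,"ty":0,"tz":0,"spin":0},{"tx":-0.3,"ty":0,"tz":0,"spin":0},{"tx":-0.3,"ty":0,"tz":0,"spin":0},{"tx":-0.3,"ty":0,"tz":0,"spin":0},{"tx":-0.3,"ty":0,"tz":0,"spin":0}]'
python3 - <<'E'
from cab import *
print(w2c(get_state()['ee_pos']))
E
```

```text
t: 12.8
ee_pos: [506.8, -12.4, 137.0]
eef_rot: [180.0, -0.1, -170.5]
force: [-0.0, 0.1, 0.9]
width: 0.3
grasp_force: 0.0
t: 13.4
ee_pos: [506.5, -12.0, 35.1]
eef_rot: [179.9, -0.3, -170.5]
force: [-1.0, 0.1, 0.2]
width: -0.1
grasp_force: 0.0
t: 14.0
ee_pos: [565.2, -2.7, 38.0]
eef_rot: [180.0, -0.1, -170.5]
force: [-2.1, 0.2, 0.9]
width: 0.2
grasp_force: 0.0
[-140.     2.8]
```

```bash
python3 -m crank '[{"tx":-0.4,"ty":0,"tz":0,"spin":0},{"tx":-0.4,"ty":0,"tz":0,"spin":0},{"tx":-0.4,"ty":0,"tz":0,"spin":0},{"tx":-0.4,"ty":0,"tz":0,"spin":0},{"tx":-0.4,"ty":0,"tz":0,"spin":0},{"tx":-0.2,"ty":0,"tz":0,"spin":0}]' && python3 -m crank '[{"tx":-0.1,"ty":0,"tz":0,"spin":0},{"tx":-0.1,"ty":0,"tz":0,"spin":0}]' && python3 -m crank '[{"tx":-0.1,"ty":0,"tz":0,"spin":0},{"tx":-0.1,"ty":0,"tz":0,"spin":0}]'
```

```text
t: 14.6
ee_pos: [610.2, 4.5, 38.2]
eef_rot: [-180.0, 0.0, -170.4]
force: [-1.5, 0.2, 0.4]
width: -0.0
grasp_force: 0.0
t: 14.8
ee_pos: [613.3, 5.0, 38.2]
eef_rot: [-180.0, 0.0, -170.5]
force: [-0.8, 1.0, 0.5]
width: 0.1
grasp_force: 0.0
t: 15.0
ee_pos: [617.1, 5.7, 38.2]
eef_rot: [-180.0, 0.0, -170.5]
force: [-1.5, -0.0, 0.4]
width: 0.2
grasp_force: 0.0
```

```bash
for i in 1; do :; done; python3 -m crank '[{"tx":-0.08,"ty":0,"tz":0,"spin":0},{"tx":-0.08,"ty":0,"tz":0,"spin":0}]' && python3 -m crank '[{"tx":-0.08,"ty":0,"tz":0,"spin":0},{"tx":-0.08,"ty":0,"tz":0,"spin":0}]' && python3 -m crank '[{"tx":-0.05,"ty":0,"tz":0,"spin":0},{"tx":-0.05,"ty":0,"tz":0,"spin":0}]'
```

```text
t: 15.2
ee_pos: [617.7, 6.2, 37.5]
eef_rot: [180.0, -0.3, -170.4]
force: [-9.2, -1.4, 4.2]
width: 0.1
grasp_force: 0.0
t: 15.4
ee_pos: [617.3, 6.7, 36.3]
eef_rot: [179.9, -0.8, -170.4]
force: [-15.9, -1.9, 6.9]
width: 0.0
grasp_force: 0.0
t: 15.6
ee_pos: [617.0, 7.0, 35.5]
eef_rot: [179.8, -1.1, -170.3]
force: [-18.9, -3.0, 7.0]
width: -0.0
grasp_force: 0.0
```

The force rises at the stop and the front is at cabinet x ≈ -75, so the drawer is home. Next I'll back off, rise and go over to the keeper's outer side.

```bash
python3 -m crank '[{"tx":0.5,"ty":0,"tz":0,"spin":0},{"tx":1,"ty":0,"tz":0,"spin":0},{"tx":1,"ty":0,"tz":0,"spin":0},{"tx":0.5,"ty":0,"tz":-0.5,"spin":0},{"tx":0,"ty":0,"tz":-1,"spin":0},{"tx":0,"ty":0,"tz":-1,"spin":0},{"tx":0,"ty":0,"tz":-1,"spin":0},{"tx":0,"ty":0,"tz":-1,"spin":0}]' && python3 -m crank '[{"tx":0.58,"ty":0.96,"tz":-0.1,"spin":0},{"tx":0.58,"ty":0.96,"tz":0,"spin":0},{"tx":0.58,"ty":0.96,"tz":0,"spin":0},{"tx":0.58,"ty":0.96,"tz":0,"spin":0},{"tx":0.58,"ty":0.96,"tz":0,"spin":0},{"tx":0.58,"ty":0.96,"tz":0,"spin":0},{"tx":0.58,"ty":0.96,"tz":0,"spin":0},{"tx":0.58,"ty":0.96,"tz":0,"spin":0}]' && python3 -m crank '[{"tx":0.58,"ty":0.96,"tz":0,"spin":0},{"tx":0.58,"ty":0.96,"tz":0,"spin":0},{"tx":0.58,"ty":0.96,"tz":0,"spin":0},{"tx":0,"ty":0,"tz":0,"spin":0},{"tx":0,"ty":0,"tz":0,"spin":0}]'
python3 - <<'E'
from cab import *
s=get_state();print(w2c(s['ee_pos']),s['ee_pos'])
a=save('top','top2.png');save('side','side2.png')
f=np.hstack([a[60:400,100:330],cv2.imread('pics/side2.png')[60:400,60:460,::-1]])
cv2.imwrite('pics/both2.png',f[:,:,::-1])
E
```

```text
t: 16.4
ee_pos: [567.2, -2.8, 129.7]
eef_rot: [-180.0, 0.2, -170.5]
force: [0.6, 0.1, 0.2]
width: -0.0
grasp_force: 0.0
t: 17.2
ee_pos: [449.7, 134.2, 130.9]
eef_rot: [180.0, 0.2, -170.5]
force: [0.2, -0.1, -0.6]
width: 0.1
grasp_force: 0.0
t: 17.7
ee_pos: [406.1, 184.7, 130.7]
eef_rot: [-180.0, 0.2, -170.4]
force: [0.2, -0.2, 0.2]
width: 0.0
grasp_force: 0.0
[-266.1  213.7] [406.13722582 184.65308556 130.73291287]
```

View pics/both2.png

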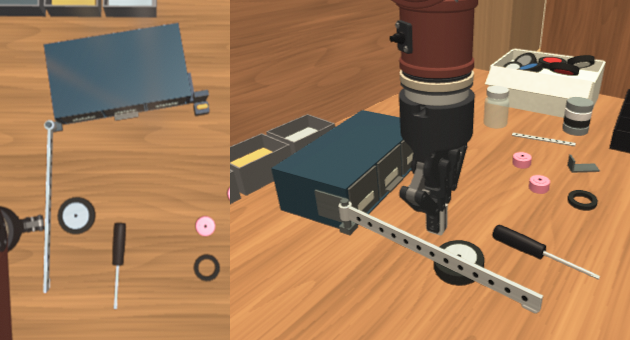

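The drawer fronts are flush. The gripper (left panel 30,222) stands on the outer side of the keeper (left panel column 48). I'll descend and work out the sweep.

```bash
python3 -m crank '[{"tx":0,"ty":0,"tz":1,"spin":0},{"tx":0,"ty":0,"tz":1,"spin":0},{"tx":0,"ty":0,"tz":1,"spin":0},{"tx":0,"ty":0,"tz":1,"spin":0},{"tx":0,"ty":0,"tz":0.15,"spin":0},{"tx":0,"ty":0,"tz":0,"spin":0}]'
python3 - <<'E'
from cab import *
s=get_state();p=w2c(s['ee_pos']);print(p,s['ee_pos'],s['force'])
H=np.array([-82,151.]);e=0
for th in [98,93,88.5,84,79.5,75,70.5,66,61.5,57,52.5,48,43.5,39,34.5,30,25.5,21,17,13,9.5,7]:
    a=np.radians(th);q=H+200*np.array([-np.sin(a),-np.cos(a)])-15*np.array([np.cos(a),-np.sin(a)])
    d=(q-p)/20;p=q;print(th,(-d[0]).round(2),d[1].round(2))
E
```

```text
t: 18.4
ee_pos: [405.3, 183.7, 46.7]
eef_rot: [-180.0, -0.1, -170.5]
force: [0.1, -0.1, 0.8]
width: -0.3
grasp_force: 0.0
[-267.1  212.9] [405.32350262 183.71278286  46.69396174] [ 0.10656667 -0.0598388   0.81180669]
98 0.54 -0.96
93 0.15 -0.86
88.5 0.07 -0.78
84 0.01 -0.79
79.5 -0.05 -0.79
75 -0.12 -0.78
70.5 -0.18 -0.77
66 -0.24 -0.75
61.5 -0.29 -0.73
57 -0.35 -0.7
52.5 -0.41 -0.68
48 -0.46 -0.64
43.5 -0.51 -0.6
39 -0.55 -0.56
34.5 -0.59 -0.52
30 -0.63 -0.47
25.5 -0.67 -0.42
21 -0.7 -0.36
17 -0.64 -0.28
13 -0.66 -0.23
9.5 -0.59 -0.16
7 -0.43 -0.09
```

```bash
python3 -m crank '[{"tx":0.54,"ty":-0.96,"tz":0,"spin":0},{"tx":0.15,"ty":-0.86,"tz":0,"spin":0},{"tx":0.07,"ty":-0.78,"tz":0,"spin":0},{"tx":0.01,"ty":-0.79,"tz":0,"spin":0},{"tx":-0.05,"ty":-0.79,"tz":0,"spin":0},{"tx":-0.12,"ty":-0.78,"tz":0,"spin":0}]' && python3 -m crank '[{"tx":-0.18,"ty":-0.77,"tz":0,"spin":0},{"tx":-0.24,"ty":-0.75,"tz":0,"spin":0},{"tx":-0.29,"ty":-0.73,"tz":0,"spin":0},{"tx":-0.35,"ty":-0.7,"tz":0,"spin":0},{"tx":-0.41,"ty":-0.68,"tz":0,"spin":0},{"tx":-0.46,"ty":-0.64,"tz":0,"spin":0}]' && python3 -m crank '[{"tx":-0.51,"ty":-0.6,"tz":0,"spin":0},{"tx":-0.55,"ty":-0.56,"tz":0,"spin":0},{"tx":-0.59,"ty":-0.52,"tz":0,"spin":0},{"tx":-0.63,"ty":-0.47,"tz":0,"spin":0},{"tx":-0.67,"ty":-0.42,"tz":0,"spin":0},{"tx":-0.7,"ty":-0.36,"tz":0,"spin":0}]' && python3 -m crank '[{"tx":-0.64,"ty":-0.28,"tz":0,"spin":0},{"tx":-0.66,"ty":-0.23,"tz":0,"spin":0},{"tx":-0.59,"ty":-0.16,"tz":0,"spin":0},{"tx":-0.43,"ty":-0.09,"tz":0,"spin":0},{"tx":0,"ty":0,"tz":0,"spin":0}]'
python3 - <<'E'
from cab import *
s=get_state();print(w2c(s['ee_pos']))
a=save('top','top3.png');b=save('side','side3.png')
cv2.imwrite('pics/both3.png',np.hstack([a[60:300,100:340],b[60:300,60:460]])[:,:,::-1])
E
```

```text
t: 19.0
ee_pos: [411.6, 83.8, 48.8]
eef_rot: [-180.0, 0.2, -170.5]
force: [0.3, 0.2, -0.1]
width: 0.1
grasp_force: 0.2
t: 19.6
ee_pos: [463.5, 5.7, 47.7]
eef_rot: [-180.0, 0.1, -170.5]
force: [-0.6, 1.2, 0.3]
width: 0.1
grasp_force: 0.2
t: 20.2
ee_pos: [544.8, -39.6, 46.8]
eef_rot: [180.0, -0.0, -170.5]
force: [0.4, -0.1, -0.6]
width: 0.3
grasp_force: 0.2
t: 20.7
ee_pos: [593.6, -46.5, 47.2]
eef_rot: [-180.0, 0.1, -170.4]
force: [0.1, -0.1, -0.0]
width: 0.0
grasp_force: 0.0
[-119.1  -45.1]
```

View pics/both3.png

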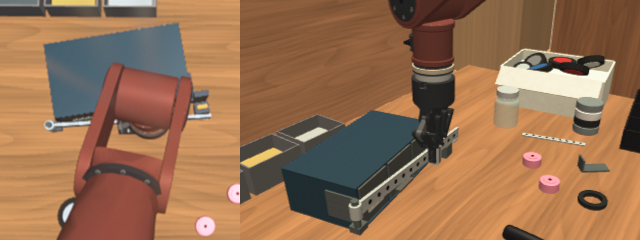

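The bar is nearly shut and the finger is just outside it. I'll push slowly past the catch.

```bash
python3 -m crank '[{"tx":-0.2,"ty":0,"tz":0,"spin":0},{"tx":-0.2,"ty":0,"tz":0,"spin":0},{"tx":-0.2,"ty":0,"tz":0,"spin":0}]' && python3 -m crank '[{"tx":-0.15,"ty":0,"tz":0,"spin":0},{"tx":-0.15,"ty":0,"tz":0,"spin":0}]' && python3 -m crank '[{"tx":-0.15,"ty":0,"tz":0,"spin":0},{"tx":-0.1,"ty":0,"tz":0,"spin":0}]' && python3 -m crank '[{"tx":-0.1,"ty":0,"tz":0,"spin":0},{"tx":-0.1,"ty":0,"tz":0,"spin":0}]'; python3 -c "
from cab import *
print(w2c(get_state()['ee_pos']))"
```

```text
t: 21.1
ee_pos: [603.9, -44.2, 47.1]
eef_rot: [-180.0, -0.0, -170.5]
force: [-0.3, 0.5, 0.1]
width: 0.2
grasp_force: 0.1
t: 21.3
ee_pos: [608.9, -43.5, 47.0]
eef_rot: [180.0, -0.2, -170.4]
force: [-3.3, -1.6, 2.9]
width: 0.3
grasp_force: 1.7
t: 21.5
ee_pos: [615.7, -42.3, 47.2]
eef_rot: [-180.0, 0.1, -170.5]
force: [0.4, -0.1, 0.4]
width: 0.5
grasp_force: 0.0
t: 21.7
ee_pos: [617.7, -41.9, 47.0]
eef_rot: [180.0, -0.2, -170.4]
force: [-6.3, -2.2, 4.0]
width: -0.4
grasp_force: 3.4
[-94.6 -44.5]
```

```bash
python3 -m crank '[{"tx":-0.1,"ty":0,"tz":0,"spin":0},{"tx":-0.1,"ty":0,"tz":0,"spin":0},{"tx":0,"ty":0,"tz":0,"spin":0}]' && python3 -m crank '[{"tx":0.3,"ty":0,"tz":0,"spin":0},{"tx":0.6,"ty":0,"tz":0,"spin":0},{"tx":1,"ty":0,"tz":0,"spin":0},{"tx":1,"ty":0,"tz":0,"spin":0},{"tx":1,"ty":0,"tz":-0.5,"spin":0},{"tx":0.5,"ty":0,"tz":-1,"spin":0},{"tx":0,"ty":0,"tz":-1,"spin":0},{"tx":0,"ty":0,"tz":-1,"spin":0}]' && python3 -m crank '[{"tx":0.5,"ty":0.7,"tz":-1,"spin":0},{"tx":0.5,"ty":1,"tz":-1,"spin":0},{"tx":0,"ty":1,"tz":-1,"spin":0},{"tx":0,"ty":1,"tz":0,"spin":0},{"tx":0,"ty":1,"tz":0,"spin":0},{"tx":0,"ty":1,"tz":0,"spin":0},{"tx":0,"ty":1,"tz":0,"spin":0},{"tx":0,"ty":0,"tz":0,"spin":0}]' && python3 -m crank '[{"tx":0,"ty":1,"tz":0,"spin":0},{"tx":0,"ty":1,"tz":0,"spin":0},{"tx":0,"ty":1,"tz":0,"spin":0},{"tx":0,"ty":1,"tz":0,"spin":0},{"tx":0,"ty":1,"tz":0,"spin":0},{"tx":0,"ty":0,"tz":0,"spin":0}]'
python3 - <<'E'
from cab import *
a=save('top','top4.png');b=save('side','side4.png')
A=cv2.resize(a[70:220,130:330],None,fx=2,fy=2);B=b[120:420,80:440]
cv2.imwrite('pics/both4.png',np.hstack([A,B])[:,:,::-1])
for X in((0,0),):
  for y in(149,0,-171): print(proj('top',[*c2w((-83,y)),70]))
E
```

```text
t: 22.0
ee_pos: [617.7, -41.8, 46.6]
eef_rot: [179.9, -0.7, -170.4]
force: [-12.9, -2.1, 8.8]
width: -0.2
grasp_force: 6.6
t: 22.8
ee_pos: [535.1, -55.6, 117.6]
eef_rot: [180.0, 0.0, -170.5]
force: [0.3, 0.7, -0.1]
width: -0.0
grasp_force: 0.0
t: 23.6
ee_pos: [493.2, 74.9, 177.0]
eef_rot: [179.9, 0.0, -170.3]
force: [0.6, -0.1, -0.1]
width: -0.1
grasp_force: 0.0
t: 24.2
ee_pos: [477.2, 172.7, 177.1]
eef_rot: [180.0, 0.0, -170.3]
force: [-0.5, -0.5, 0.5]
width: 0.3
grasp_force: 0.0
[149.3 184.9]
[224.5 172.8]
[309.6 159.2]
```

View pics/both4.png

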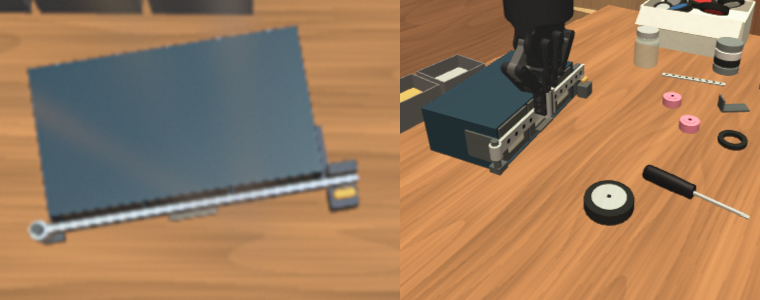

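The bar lies across the fronts with its tip at top-view pixel (309,159), which matches the shut position. The jar is standing and the robot is clear, so I'm handing in.

```bash
python3 -c "
from station import job
print(job.close_job())"
```

```text
the job is handed in; nothing more can be done
None
```

The wheel is in the drawer, the drawer was pushed fully home, then the keeper bar was snapped shut past its catch; the jar is still standing, and the job was handed in at about 24 s.

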